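# New cell and lamp test in the counter lantern

### The job

Get the demonstration lantern on the counter going again: put the worn red battery cell into the red take-back tub and load the fresh green cell, terminal nub up, down the lantern's tube. Then fit the bayonet cap, its grip bar in line with the white marks, press it in and turn it clockwise (seen from above) until the bar points at the amber test marks, halfway to the lock, without ever letting it click into the lock. The lamp lights there only while the cap is held against its return spring, so finish while still gripping the cap at the test marks and do not let go; leave the tape dispenser, calculator and rubber stamp as they are.

Things in the scene. Friction and masses are not known exactly. Their poses are not given: they have to be found in the camera images.
- lantern: Orange and black battery lantern, 92 mm wide at its foot, 118 mm tall, screwed to the counter, open at the top. Origin: centre of its underside; z up. The black collar on top is 80 mm wide; its rim bears white marks in line with x (cap goes in), amber marks 45 degrees clockwise from them seen from above (test), red marks 96 degrees clockwise (lock); each occurs twice, on opposite sides.
- lantern_mouth (a point): Centre of the lantern's opening, level with the collar's rim, 118 mm above the counter; axes as the lantern's. Round opening of 52 mm diameter in a 5 mm thick flange; below it a channel 9 mm high, 33 mm in radius, floor 104 mm above the counter, in which the cap's lugs turn clockwise only.
- lantern_notch (a point): On the rim's level, in the middle of one of the flange's two notches (the other lies opposite, on -x). Each notch is 17 mm wide, reaches out to 33 mm from the axis and lets a lug of the cap down into the channel.
- lantern_test_mark (a point): One of the two amber test marks, on the rim, 37 mm from the axis; the grip bar must point at them at the end.
- lantern_tube (a point): On the lantern's axis, 45 mm above the counter: the sprung contact at the bottom of the cell tube (38 mm bore, funnel above it at 97 to 104 mm), where the cell's underside comes to rest. A cell let go inside the tube slides down by itself; its nub then ends about 11 mm below the rim.
- lantern_ring (a joint): Switch ring, turned by the cap's lugs: rad, 0 = off (at rest), grows as the cap turns clockwise, after about 7 degrees of free play. 0.66 = cap at the amber test marks. A spring (0.02 N m at 0, 0.06 at 0.66) turns ring and cap back towards 0 when let go. From about 0.85 sprung catches (0.3 to 0.6 N m) resist; past them, near 1.4, the cap clicks into the lock and stays.
- cap: Lantern cap, 50 mm tall, about 70 g, upright on the counter. Origin: centre of its underside; z up. Black plug of 48 mm diameter, tapered to 37 mm at its foot; two lugs 5 to 10 mm above the underside (10 mm wide, reaching 30 mm from the axis) along +x and -x; orange cover of 64 mm diameter, z = 21 to 26 mm. Its origin is 99 mm above the counter when fully pressed in, 103 mm when sprung up under the flange.
- cap_grip (a point): Middle of the cap's grip bar, 39 mm above the cap's underside; axes as the cap's. The bar is orange with a white line on top, 48 mm long along x, 16 mm wide along y, from 26 to 50 mm above the underside. A half turn about z makes no difference. The cell's spring pushes the seated cap up with 2 to 4 N.
- green_cell: Fresh battery cell, green jacket, upright cylinder of 34 mm diameter, 62 mm tall with its 11 mm wide steel nub on top, about 140 g. Origin: centre of its underside; z up, towards the nub.
- red_cell: Worn battery cell, red jacket, otherwise like the green one. Origin: centre of its underside; z up.
- tub: Red plastic take-back tub, fixed, 140 (x) by 110 (y) by 42 mm tall, walls and floor 4 mm, open at the top. Origin: centre of its underside. Two small old cells lie fixed in it along the +y wall (y over 20 mm); the rest of its floor is free.
- tape_dispenser: Dark green tape dispenser, 154 x 56 x 72 mm, standing; bystander. Origin: centre of its underside.
- calculator: Grey desk calculator, 150 x 105 x 20 mm, lying; bystander. Origin: centre of its underside.
- rubber_stamp: Wooden rubber stamp with a black grip, 28 x 50 x 70 mm, standing; bystander. Origin: centre of its underside.
Mind the look-alikes: they are no part of the job. Leave any blue look-alike of the green_cell alone.

How it is judged (in metres and radians):
At the end, for the whole second after the job is handed in: Cap upright in the bayonet, gripped (over 1 N), at most 104.5 mm up, within 5 mm of the axis; switch ring held at 0.48 to 0.83 rad; green cell nub up in the tube, pressing on the cap (over 0.5 N); red cell at rest in the tub (value of joint lantern_ring between 0.48 and 0.83 rad and z of cap in the frame of lantern below 0.1045 m and horizontal distance between cap and lantern_mouth below 0.005 m and angle between cap's own z axis and vertical below 0.1 rad and contact force between cap and the fingers above 1 N and contact force between cap and green_cell above 0.5 N and horizontal distance between green_cell and lantern_mouth below 0.006 m and angle between green_cell's own z axis and vertical below 0.12 rad and x of red_cell in the frame of tub between -0.07 and 0.07 m and y of red_cell in the frame of tub between -0.055 and 0.055 m and height (world z) of red_cell below 0.037 m and contact force between red_cell and tub above 0.2 N and linear speed of red_cell below 0.03 m/s); the arm keeps its last pose, push and grip.
It fails at once if the cap is forced into the lock (switch ring over 1.3 rad) (value of joint lantern_ring above 1.3 rad).
It fails at once if the tape dispenser is moved by more than 20 mm (distance of tape_dispenser from where it was at the start of the episode above 0.02 m).
It fails at once if the calculator is moved by more than 20 mm (distance of calculator from where it was at the start of the episode above 0.02 m).
It fails at once if the rubber stamp is moved by more than 20 mm or tipped (distance of rubber_stamp from where it was at the start of the episode above 0.02 m or angle between rubber_stamp's own z axis and vertical above 0.3 rad).
It also fails if it takes over 72 s, if anything falls off the work surface, if the arm or the gripper's body presses on something with over 40 N, if the wrist force passes 120 N, or if a joint passes its speed limit or range.

### The arm

A 6-joint arm with a two-finger parallel gripper is mounted at the origin on a cart in front of the work surface, level with it; the furniture and walls round the work are solid. World frame = base frame: x ahead of the robot, y to its left, z up, the work surface at z = 0. Lengths are in m, angles in degrees, forces in N, time in s.
With the tool pointing down it reaches from about 0.325 to 0.85 m from the base axis. Payload 15.5 kg.
Tool frame: the origin (TCP) lies on the centre line of the jaws, within the pads' length; the fingertips stand 22 mm ahead of it and the grasp point (between the pads) lies 3 mm ahead of it (tip_extent is the z of the fingertips in the tool frame, in m); z points along the fingers, y is the line along which they close (so a half turn about z gives the same grasp; the last joint's range is limited). The gripper opens to 91 mm and grips with 3 to 60 N. Pads are 32 mm wide; open, the fingers measure 118 mm over their backs; the gripper's body (76 mm by 178 mm) begins 60 mm behind the grasp point.
Start: joints at [64.486, 28.281, 77.091, -0, 74.628, -5.472], TCP at [0.214, 0.587, 0.236] pointing down, gripper open.
Joint ranges: [-166.48, 166.48], [-47.26, 123.95], [12.59, 153.08], [-70.14, 250.14], [6.76, 159.57], [-176.63, 176.63]. Speed limits (degrees/s): [108.29, 108.29, 147.25, 172.46, 172.46, 172.46].

### API

Orientations are given as a 3x3 rotation matrix whose columns are the frame's x, y, z axes.
In Python, from station import * gives the robot as it stands.
- The arm moves only by the shell command python3 -m crank 'ROWS' [FORCE]. ROWS is JSON, a list that holds one entry, the list of rows, each a list of 7 numbers: the shift along the tool's x, y, z in m, then the turn, a rotation vector about the tool's x, y, z in degrees, then the opening, from -1 (shut) to 1 (fully open), so that 0 is half open. A call has 1 to 12 rows; each row is the pose to reach, as a shift and turn from the pose commanded when the call began, along the tool's axes at that moment; what a row does not reach only later rows make up. A row lasts 1/10 s, in which the tool goes at most 50 mm and 8.59 degrees, less where a joint would pass 70% of its speed; a pose out of reach is approached as far as the arm can. A call with a gripper value outside its range is refused whole. The fingers move at their own pace and stop on an object; FORCE is the grip in N (left out, the last holds). Time passes only in rows, so rows that repeat a pose let the fingers close. It gives the time, the measured TCP pose, the force, the opening and the grip force at its end, in the units of the state.
- get_obs(): the state, without advancing time (a new reading comes with each control period).
- read_camera(name): name is "scene" or "top" or "wrist"; returns (picture, depth): 384x512x3 uint8, red, green, blue; 384x512 float32, m along the optical axis (not along the pixel's ray), 0 where there is no reading.
- camera_model(name): a dict with "vertical_fov" (degrees; the focal length in pixels is half the picture's height over the tangent of half this angle, whatever the lens; pixels are square), "cx", "cy" (the principal point, pixels), "D" ([k1, k2, p1, p2, k3] as OpenCV has them; the pictures are not rectified), "extrinsics" (4x4, takes a point from world to camera coordinates); the wrist camera has in their place "hand_eye" (4x4, takes a point from camera to tool coordinates, whose origin is the TCP and whose axes are the flange's). Camera axes: x right, y down, z forward; pixel columns grow to the right and rows downward; lengths in m; the calibration is good to about 2 mm. A picture is of the moment at which its call begins: read the wrist's pose just before it. camera_model takes no time and is no camera call.
- close_job(): hands the job in; it is judged then, once.
The state is a dict: "t": time; "q": joint angles; "joint_velocities": joint speeds; "tau": joint torques, N m; "tool_pos": TCP position; "tool_rot": TCP orientation; "wrist_force": force on the tool from outside, world axes, zero at the start; "wrist_torque": the same for the moment, N m; "grip_width": finger opening in m; "grip_force": force on a finger pad.
Only numpy, scipy, OpenCV 4.12 (cv2) and the standard library are available. Lean on these libraries where they do the work, as an engineer would, in place of code of your own. Each camera call takes 0.05 s, during which the arm holds its last target. There are 200 camera calls.

## Working session

There is one attempt and no reset: what is moved stays moved. The work goes in short steps, Python scripts to look and compute and a shell command to move; the robot and the scene stay as the last step left them, time stands still between calls to the robot, and variables do not carry over. Pictures are saved under pics/ and viewed, at most 12 in all, crops included, and the job is handed in when it is done.

```bash
ls; mkdir -p pics; cat > h.py <<'E'
from station import *
import numpy as np, cv2
def cam(name):
    m=camera_model(name); o=get_obs(); im,d=read_camera(name)
    f=192/np.tan(np.radians(m["vertical_fov"])/2)
    K=np.array([[f,0,m["cx"]],[0,f,m["cy"]],[0,0,1]]); D=np.array(m["D"],float)
    if name=="wrist":
        T=np.eye(4);T[:3,:3]=np.array(o["tool_rot"]);T[:3,3]=o["tool_pos"]; C=T@np.array(m["hand_eye"])
    else: C=np.linalg.inv(np.array(m["extrinsics"]))
    return im,d,K,D,C
def ray(K,D,C,uv):
    p=cv2.undistortPoints(np.array(uv,float).reshape(-1,1,2),K,D).reshape(-1,2)
    r=np.c_[p,np.ones(len(p))]@C[:3,:3].T
    return C[:3,3],r
def onplane(K,D,C,uv,z):
    o,r=ray(K,D,C,uv); return o+r*((z-o[2])/r[:,2])[:,None]
def bydepth(K,D,C,uv,d):
    o,r=ray(K,D,C,uv); uv=np.array(uv,int).reshape(-1,2); return o+r*d[uv[:,1],uv[:,0]][:,None]
def proj(K,D,C,P):
    W=np.linalg.inv(C); return cv2.projectPoints(np.array(P,float).reshape(-1,1,3),cv2.Rodrigues(W[:3,:3])[0],W[:3,3],K,D)[0].reshape(-1,2)
E
python3 - <<'E'
from h import *
for n in("top","scene"):
    im,d,K,D,C=cam(n); cv2.imwrite(f"pics/{n}0.png",im[...,::-1]); print(n,C.round(3).tolist(),D,K[0,0])
    np.savez(f"pics/{n}0.npz",im=im,d=d,K=K,D=D,C=C)
o=get_obs();print({k:np.round(v,3).tolist() for k,v in o.items()})
print(camera_model("wrist"))
E
```

```text
pics
top [[-0.13, -0.831, 0.541, -0.377], [-0.991, 0.118, -0.057, -0.035], [-0.016, -0.543, -0.839, 1.431], [0.0, 0.0, 0.0, 1.0]] [-0.0161777  0.         0.         0.         0.       ] 449.6796207515441
scene [[-0.686, -0.48, 0.547, -0.29], [-0.727, 0.453, -0.516, 0.597], [-0.0, -0.752, -0.66, 1.054], [0.0, 0.0, 0.0, 1.0]] [-0.09085776  0.          0.          0.          0.        ] 473.1681044019537
{'t': 0.1, 'q': [64.487, 28.312, 77.123, -0.002, 74.628, -5.472], 'joint_velocities': [-0.049, -0.056, -0.144, 0.042, -0.031, -0.011], 'tau': [0.003, -88.024, -38.254, 0.071, 0.048, -0.0], 'tool_pos': [0.214, 0.587, 0.235], 'tool_rot': [[-0.939, 0.343, -0.0], [0.343, 0.939, -0.001], [0.0, -0.001, -1.0]], 'wrist_force': [-0.014, -0.555, 0.297], 'wrist_torque': [0.001, -0.008, -0.008], 'grip_force': 0.0, 'grip_width': 0.091}
{'vertical_fov': 62.42698426989797, 'cx': 261.4833073430898, 'cy': 197.44402598042092, 'D': array([0.00059329, 0.        , 0.        , 0.        , 0.        ]), 'hand_eye': array([[-3.10757994e-04, -9.63839461e-01, -2.66483390e-01,
         7.55618178e-02],
       [ 9.99999876e-01, -4.03032861e-04,  2.91579223e-04,
         2.09276551e-04],
       [-3.88437124e-04, -2.66483267e-01,  9.63839467e-01,
        -1.49775640e-01],
       [ 0.00000000e+00,  0.00000000e+00,  0.00000000e+00,
         1.00000000e+00]])}
```

View pics/top0.png

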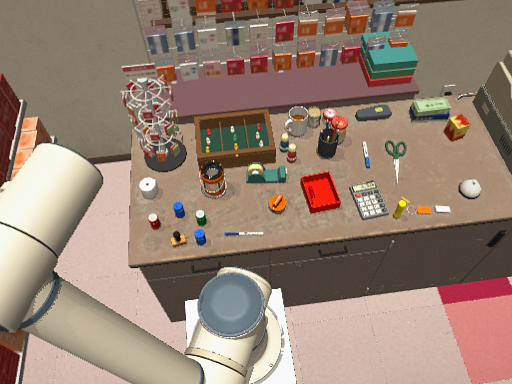

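View pics/scene0.png

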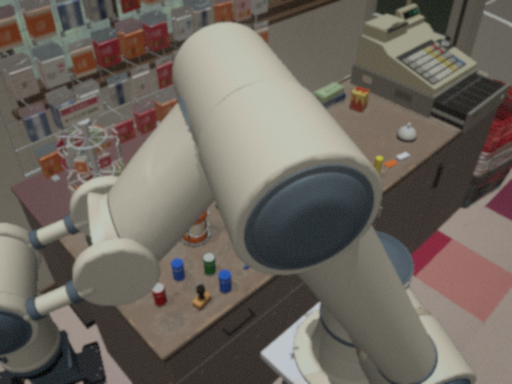

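Top view: the red cell is at (154,221) and the green cell at (201,217). The blue look-alikes are at (179,210) and (200,237). Stamp (178,239), lantern (213,179), cap (277,204), tub (320,192), dispenser (266,173), calculator (368,200). A yellow cylinder at (400,208) and the figures at (290,152) are also not part of the job.

Candidates for "green cell": green (201,217), blues (179,210)/(200,237). For "red cell": red (154,221), red figure (291,152). I choose (201,217) and (154,221), and will check them in a crop.

```bash
python3 - <<'E'
import numpy as np,cv2
from h import onplane,bydepth
z=np.load("pics/top0.npz");im,d,K,D,C=[z[k] for k in("im","d","K","D","C")]
cv2.imwrite("pics/crop1.png",cv2.resize(im[150:255,135:395][...,::-1],None,fx=3,fy=3,interpolation=cv2.INTER_CUBIC))
hsv=cv2.cvtColor(im,cv2.COLOR_RGB2HSV)
P=np.indices(d.shape)[::-1].reshape(2,-1).T
W=bydepth(K,D,C,P,d).reshape(384,512,3)
boxes=dict(red=(140,208,168,232),blue1=(170,198,190,220),green=(192,205,211,226),blue2=(190,226,210,248),stamp=(166,228,190,248),lantern=(196,155,232,200),cap=(264,190,292,216),tub=(296,168,344,215),disp=(244,158,288,186),calc=(345,178,392,222))
for n,(a,b,c,e) in boxes.items():
    w=W[b:e,a:c].reshape(-1,3); 
    zm=np.percentile(w[:,2],98); lo=w[w[:,2]>max(.01,zm-.012)]
    print(n,"zmax",zm.round(3),"top mean",lo.mean(0).round(3),"min",w[w[:,2]>.008].min(0).round(3),"max",w[w[:,2]>.008].max(0).round(3))
E
```

```text
red zmax 0.066 top mean [0.392 0.23  0.149] min [-0.377 -0.035  0.008] max [0.508 0.304 1.431]
blue1 zmax 0.066 top mean [0.434 0.149 0.134] min [-0.377 -0.035  0.008] max [0.536 0.196 1.431]
green zmax 0.066 top mean [0.435 0.083 0.061] min [0.417 0.055 0.008] max [0.501 0.117 0.068]
blue2 zmax 0.064 top mean [0.359 0.091 0.06 ] min [0.342 0.061 0.008] max [0.415 0.128 0.067]
stamp zmax 0.071 top mean [0.327 0.158 0.135] min [-0.377 -0.035  0.008] max [0.422 0.211 1.431]
lantern zmax 0.123 top mean [0.538 0.023 0.17 ] min [-0.377 -0.052  0.008] max [0.703 0.097 1.431]
cap zmax 0.054 top mean [ 0.461 -0.196  0.051] min [ 0.42  -0.25   0.008] max [ 0.522 -0.152  0.06 ]
tub zmax 0.046 top mean [ 0.438 -0.343  0.121] min [-0.377 -0.464  0.008] max [ 0.615 -0.035  1.431]
disp zmax 0.072 top mean [ 0.571 -0.13   0.115] min [-0.377 -0.269  0.008] max [ 0.673 -0.035  1.431]
calc zmax 0.026 top mean [ 0.433 -0.532  0.028] min [-0.377 -0.639  0.008] max [ 0.539 -0.035  1.431]
```

View pics/crop1.png

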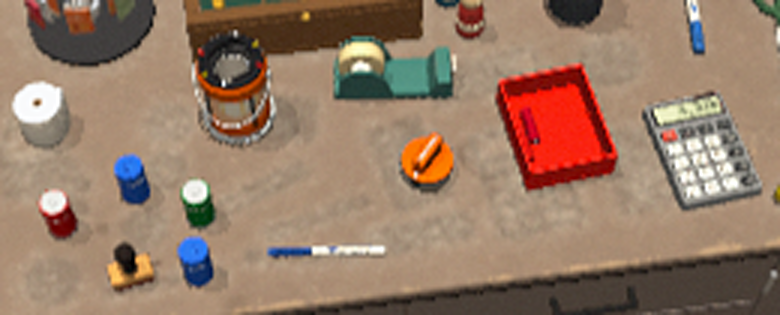

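The crop confirms it: green-jacket cell at (198,203), red at (57,213), two blue look-alikes, and the cap with its white bar line. In the tub, an old cell lies along the left wall in the image. Now I'll clean up the positions.

```bash
python3 - <<'E'
import numpy as np,cv2
from h import onplane,bydepth
z=np.load("pics/top0.npz");im,d,K,D,C=[z[k] for k in("im","d","K","D","C")]
P=np.indices(d.shape)[::-1].reshape(2,-1).T
W=bydepth(K,D,C,P,d).reshape(384,512,3); W[d==0]=np.nan
boxes=dict(red=(140,208,168,232,.054,.08),blue1=(170,198,190,220,.054,.08),green=(192,205,211,226,.054,.08),blue2=(190,226,210,248,.054,.08),stamp=(166,228,190,248,.03,.08),lantern=(196,155,232,200,.11,.13),cap=(264,190,292,216,.018,.033),bar=(264,190,292,216,.046,.06),tub=(296,165,346,218,.036,.055),disp=(240,156,292,188,.02,.1),calc=(345,178,392,222,.01,.035))
for n,(a,b,c,e,l,h) in boxes.items():
    w=W[b:e,a:c].reshape(-1,3); w=w[(w[:,2]>l)&(w[:,2]<h)]
    r=cv2.minAreaRect((w[:,:2]*1000).astype(np.float32))
    print(n,len(w),"mean",w.mean(0).round(3),"rect c",np.round(r[0],0),"size",np.round(r[1],0),"ang",round(r[2],1))
E
```

```text
red 74 mean [0.444 0.248 0.063] rect c [445. 249.] size [33. 32.] ang 19.5
blue1 72 mean [0.479 0.159 0.061] rect c [480. 160.] size [33. 33.] ang 45.9
green 73 mean [0.435 0.083 0.061] rect c [436.  83.] size [32. 35.] ang 85.6
blue2 77 mean [0.36  0.091 0.061] rect c [359.  92.] size [32. 32.] ang 88.0
stamp 59 mean [0.363 0.168 0.058] rect c [366. 170.] size [25. 35.] ang 26.6
lantern 231 mean [0.575 0.025 0.118] rect c [579.  26.] size [84. 81.] ang 7.9
cap 137 mean [ 0.459 -0.197  0.027] rect c [ 463. -196.] size [62. 58.] ang 53.6
bar 49 mean [ 0.462 -0.197  0.052] rect c [ 462. -196.] size [16. 47.] ang 46.7
tub 195 mean [ 0.489 -0.363  0.042] rect c [ 491. -362.] size [145. 112.] ang 5.5
disp 603 mean [ 0.62  -0.159  0.044] rect c [ 617. -184.] size [107. 200.] ang 0.8
calc 976 mean [ 0.437 -0.534  0.019] rect c [ 438. -541.] size [153. 172.] ang 75.7
```

```bash
python3 -m crank '[[[-0.333,-0.238,0.035,0,0,0,0.32],[-0.333,-0.238,0.035,0,0,0,0.32],[-0.333,-0.238,0.035,0,0,0,0.32],[-0.333,-0.238,0.035,0,0,0,0.32],[-0.333,-0.238,0.035,0,0,0,0.32],[-0.333,-0.238,0.035,0,0,0,0.32],[-0.333,-0.238,0.035,0,0,0,0.32],[-0.333,-0.238,0.035,0,0,0,0.32],[-0.333,-0.238,0.035,0,0,0,0.32],[-0.333,-0.238,0.035,0,0,0,0.32],[-0.333,-0.238,0.035,0,0,0,0.32],[-0.333,-0.238,0.035,0,0,0,0.32]]]' 15
cat >> h.py <<'E'
def cloud(c):
    im,d,K,D,C=c
    P=np.indices(d.shape)[::-1].reshape(2,-1).T
    W=bydepth(K,D,C,P,d).reshape(384,512,3); W[d==0]=np.nan
    return W
def clusters(c,l,h,amin=30):
    "blobs of points whose height lies in l..h"
    W=cloud(c); m=((W[...,2]>l)&(W[...,2]<h)).astype(np.uint8)
    n,L,s,ce=cv2.connectedComponentsWithStats(m)
    out=[]
    for i in range(1,n):
        if s[i,4]<amin: continue
        w=W[L==i]; r=cv2.minAreaRect((w[:,:2]*1000).astype(np.float32)); col=np.median(c[0][L==i],0)
        out.append((np.round(ce[i]).tolist(),int(s[i,4]),np.round(r[0],1).tolist(),np.round(r[1],1).tolist(),round(r[2],1),col.tolist(),round(float(np.median(w[:,2])),4)))
    return out
def toolshift(P):
    o=get_obs(); return np.round(np.array(o["tool_rot"]).T@(np.array(P)-o["tool_pos"]),4)
E
python3 - <<'E'
from h import *
c=cam("wrist"); cv2.imwrite("pics/w1.png",c[0][...,::-1])
print(get_obs()["tool_pos"])
for r in clusters(c,.054,.08): print(r)
E
```

```text
t: 1.3
tool_pos: [0.4447, 0.2505, 0.201]
tool_rot: [[-0.94, 0.341, -0.0], [0.341, 0.94, 0.0], [0.0, 0.0, -1.0]]
wrist_force: [0.2, 1.0, -0.9]
grip_width: 0.0602
grip_force: 0.0
[0.44472595 0.2505582  0.20098317]
([149.0, 141.0], 656, [364.7, 171.2], [23.5, 23.5], 68.8, [31.0, 26.0, 23.0], 0.0672)
([70.0, 164.0], 1175, [358.8, 92.9], [34.4, 33.7], 69.1, [45.0, 128.0, 218.0], 0.0612)
([261.0, 191.0], 1028, [443.7, 251.2], [33.3, 33.7], 70.5, [144.0, 145.0, 138.0], 0.0614)
([101.0, 231.0], 511, [427.3, 89.8], [32.8, 16.9], 66.1, [217.0, 220.0, 211.0], 0.0611)
([312.0, 311.0], 763, [586.0, 257.8], [31.0, 39.2], 77.4, [247.0, 251.0, 250.0], 0.0591)
```

View pics/w1.png

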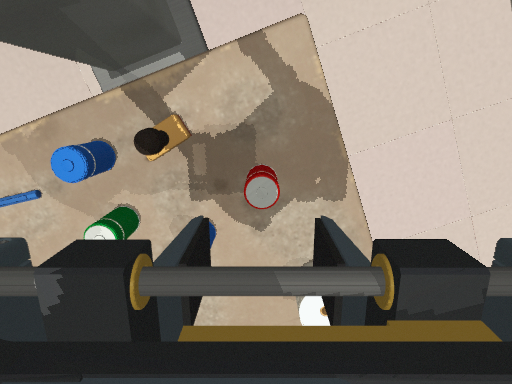

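Wrist view: the red cell is at (261,191), centred between the jaws. The stamp is at (160,138), blue2 at (85,160) and green at (110,225), all clear. Descend and grip.

```bash
python3 -m crank '[[[0.001,0,0.05,0,0,0,0.32],[0.001,0,0.1,0,0,0,0.32],[0.001,0,0.13,0,0,0,0.32],[0.001,0,0.144,0,0,0,0.32],[0.001,0,0.144,0,0,0,0.32],[0.001,0,0.144,0,0,0,-0.6],[0.001,0,0.144,0,0,0,-0.6],[0.001,0,0.144,0,0,0,-0.6],[0.001,0,0.144,0,0,0,-0.6],[0.001,0,0.144,0,0,0,-0.6],[0.001,0,0.144,0,0,0,-0.6]]]' 15; python3 -c "
from h import *
print(toolshift([.492,-.377,.16]),toolshift([.43,0.2,.16]))"
```

```text
t: 2.45
tool_pos: [0.445, 0.2501, 0.0577]
tool_rot: [[-0.939, 0.343, 0.001], [0.343, 0.939, 0.001], [-0.001, 0.001, -1.0]]
wrist_force: [-2.1, 1.0, 9.2]
grip_width: 0.0341
grip_force: 15.0
[-0.2592 -0.5729 -0.1027] [-0.0032 -0.0521 -0.1023]
```

```bash
python3 -m crank '[[[0,0,-0.05,0,0,0,-0.6],[0,0,-0.103,0,0,0,-0.6],[-0.05,-0.1,-0.103,0,0,0,-0.6],[-0.259,-0.573,-0.103,0,0,0,-0.6],[-0.259,-0.573,-0.103,0,0,0,-0.6],[-0.259,-0.573,-0.103,0,0,0,-0.6],[-0.259,-0.573,-0.103,0,0,0,-0.6],[-0.259,-0.573,-0.103,0,0,0,-0.6],[-0.259,-0.573,-0.103,0,0,0,-0.6],[-0.259,-0.573,-0.103,0,0,0,-0.6],[-0.259,-0.573,-0.103,0,0,0,-0.6],[-0.259,-0.573,-0.103,0,0,0,-0.6]]]'; python3 -c "
from h import *
print(toolshift([.492,-.377,.16]))"
```

```text
t: 3.65
tool_pos: [0.4819, -0.251, 0.1599]
tool_rot: [[-0.939, 0.343, 0.0], [0.343, 0.939, -0.0], [-0.0, -0.0, -1.0]]
wrist_force: [1.4, 0.5, -1.2]
grip_width: 0.0336
grip_force: 15.0
[-5.280e-02 -1.149e-01 -1.000e-04]
```

```bash
python3 -m crank '[[[-0.05,-0.11,0,0,0,0,-0.6],[-0.05,-0.11,0,0,0,0,-0.6],[-0.05,-0.11,0,0,0,0,-0.6],[-0.05,-0.11,0,0,0,0,-0.6],[-0.05,-0.11,0,0,0,0,-0.6]]]'; python3 - <<'E'
from h import *
c=cam("wrist"); cv2.imwrite("pics/w2.png",c[0][...,::-1])
print(get_obs()["tool_pos"])
for r in clusters(c,.036,.05,100): print(r)
W=cloud(c); m=(W[...,2]>.0)&(W[...,2]<.025)&(c[0][...,0]>120)&(c[0][...,1]<60); print(np.nanpercentile(W[m],[1,99],axis=0).round(3))
print(toolshift([.492,-.377,.064]))
E
```

```text
t: 4.15
tool_pos: [0.4911, -0.369, 0.1594]
tool_rot: [[-0.939, 0.343, -0.0], [0.343, 0.939, 0.001], [0.001, 0.0, -1.0]]
wrist_force: [-0.3, -0.1, -0.8]
grip_width: 0.0338
grip_force: 15.0
[ 0.49123957 -0.36832036  0.15949836]
([444.0, 94.0], 694, [459.3, -201.2], [12.8, 48.7], 62.2, [128.5, 56.0, 0.0], 0.0448)
([268.0, 158.0], 2020, [489.7, -360.1], [139.3, 110.1], 5.6, [204.0, 30.0, 14.0], 0.0427)
([427.0, 244.0], 519, [587.5, -239.9], [22.1, 47.6], 86.9, [119.0, 187.0, 168.0], 0.0369)
([473.0, 314.0], 389, [679.3, -218.1], [19.7, 49.7], 64.9, [80.0, 56.0, 32.0], 0.0422)
[[ 0.425 -0.416  0.003]
 [ 0.552 -0.305  0.023]]
[-0.0038 -0.0079  0.0955]
```

View pics/w2.png

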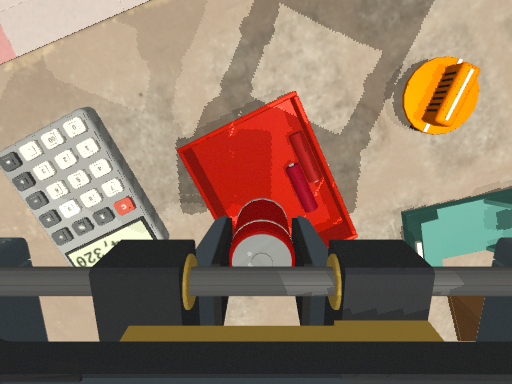

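Tub at (268,160) is below the held red cell, with the old cells along its right (+y) wall; the free floor lies under the target. Lower and release.

```bash
python3 -m crank '[[[-0.004,-0.009,0.04,0,0,0,-0.6],[-0.004,-0.009,0.08,0,0,0,-0.6],[-0.004,-0.009,0.094,0,0,0,-0.6],[-0.004,-0.009,0.096,0,0,0,-0.6],[-0.004,-0.009,0.096,0,0,0,-0.6],[-0.004,-0.009,0.096,0,0,0,0.1],[-0.004,-0.009,0.096,0,0,0,0.1],[-0.004,-0.009,0.096,0,0,0,0.1],[-0.004,-0.009,0.06,0,0,0,0.1],[-0.004,-0.009,0.01,0,0,0,0.1],[-0.004,-0.009,-0.01,0,0,0,0.1],[-0.004,-0.009,-0.01,0,0,0,0.1]]]'; python3 - <<'E'
from h import *
c=cam("wrist")
for r in clusters(c,.055,.075,100): print(r)
print(toolshift([.436,.083,.17]))
E
```

```text
t: 5.4
tool_pos: [0.4936, -0.3803, 0.1736]
tool_rot: [[-0.939, 0.343, 0.005], [0.343, 0.939, -0.004], [-0.006, -0.003, -1.0]]
wrist_force: [0.3, 0.1, -0.6]
grip_width: 0.05
grip_force: 0.0
([263.0, 197.0], 1290, [491.6, -378.6], [33.4, 34.0], 69.2, [154.0, 156.0, 148.0], 0.0653)
[2.119e-01 4.151e-01 2.000e-04]
```

Red cell stands in the tub. On to the green cell.

```bash
python3 -m crank '[[[0.211,0.414,0,0,0,0,0.32],[0.211,0.414,0,0,0,0,0.32],[0.211,0.414,0,0,0,0,0.32],[0.211,0.414,0,0,0,0,0.32],[0.211,0.414,0,0,0,0,0.32],[0.211,0.414,0,0,0,0,0.32],[0.211,0.414,0,0,0,0,0.32],[0.211,0.414,0,0,0,0,0.32],[0.211,0.414,0,0,0,0,0.32],[0.211,0.414,0,0,0,0,0.32],[0.211,0.414,0,0,0,0,0.32],[0.211,0.414,0,0,0,0,0.32]]]'; python3 - <<'E'
from h import *
c=cam("wrist"); cv2.imwrite("pics/w3.png",c[0][60:300,:][...,::-1])
for r in clusters(c,.054,.075,100): print(r)
print(toolshift([.436,.083,.057]))
W=cloud(c); m=np.linalg.norm(W[...,:2]-[.436,.084],axis=-1)<.02; m&=W[...,2]>.05
print(np.percentile(W[m][:,2],[5,50,90,99]))
E
```

```text
t: 6.65
tool_pos: [0.4355, 0.082, 0.169]
tool_rot: [[-0.94, 0.342, -0.001], [0.342, 0.94, -0.0], [0.001, -0.001, -1.0]]
wrist_force: [0.3, -0.6, 0.2]
grip_width: 0.0603
grip_force: 0.0
([337.0, 81.0], 907, [365.0, 169.6], [23.7, 23.3], 66.4, [41.0, 34.0, 30.0], 0.0674)
([240.0, 110.0], 1534, [358.8, 92.0], [33.3, 34.3], 69.9, [95.0, 176.0, 255.0], 0.0614)
([264.0, 199.0], 1273, [435.0, 85.1], [33.3, 34.4], 70.8, [151.0, 154.0, 146.0], 0.0614)
([365.0, 217.0], 1265, [479.3, 161.6], [34.0, 33.7], 24.8, [43.0, 104.0, 183.0], 0.0613)
([260.0, 322.0], 355, [548.4, 39.8], [53.3, 10.8], 71.3, [147.0, 139.0, 121.0], 0.0592)
[0.0002 0.0015 0.1121]
[0.05723607 0.06131768 0.06256001 0.06401129]
```

View pics/w3.png

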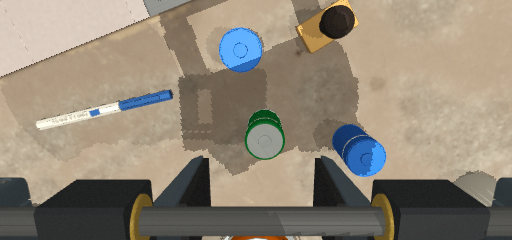

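Green cell at (264,139) in the crop, centred, with its nub circle on top; the right finger clears the blue cell at (360,150).

```bash
python3 -m crank '[[[0.001,0.002,0.05,0,0,0,0.32],[0.001,0.002,0.09,0,0,0,0.32],[0.001,0.002,0.112,0,0,0,0.32],[0.001,0.002,0.112,0,0,0,0.32],[0.001,0.002,0.112,0,0,0,-0.6],[0.001,0.002,0.112,0,0,0,-0.6],[0.001,0.002,0.112,0,0,0,-0.6],[0.001,0.002,0.112,0,0,0,-0.6],[0.001,0.002,0.06,0,0,0,-0.6],[0.001,0.002,0.01,0,0,0,-0.6],[0.001,0.002,-0.04,0,0,0,-0.6],[0.001,0.002,-0.05,0,0,0,-0.6]]]'; python3 - <<'E'
from h import *
print(toolshift([.500,.085,.22]))
c=cam("wrist")
for r in clusters(c,.105,.14,100): print(r)
E
```

```text
t: 7.9
tool_pos: [0.4374, 0.0846, 0.2248]
tool_rot: [[-0.939, 0.342, 0.008], [0.342, 0.94, 0.0], [-0.007, 0.003, -1.0]]
wrist_force: [0.0, 0.3, -1.7]
grip_width: 0.034
grip_force: 15.0
[-0.0587  0.0218  0.0052]
([256.0, 317.0], 1027, [548.5, 42.8], [68.4, 19.4], 64.8, [89.0, 71.0, 20.0], 0.1127)
```

```bash
python3 -m crank '[[[-0.09,0,-0.02,0,0,0,-0.6],[-0.229,-0.007,-0.02,0,0,0,-0.6],[-0.229,-0.007,-0.02,0,0,0,-0.6],[-0.229,-0.007,-0.02,0,0,0,-0.6],[-0.229,-0.007,-0.02,0,0,0,-0.6],[-0.229,-0.007,-0.02,0,0,0,-0.6],[-0.229,-0.007,-0.02,0,0,0,-0.6]]]'; python3 - <<'E'
from h import *
c=cam("wrist"); np.savez("pics/w4.npz",im=c[0],d=c[1],K=c[2],D=c[3],C=c[4])
for r in clusters(c,.105,.14,100): print(r)
cv2.imwrite("pics/w4.png",c[0][...,::-1]); print(get_obs()["tool_pos"])
E
```

```text
t: 8.65
tool_pos: [0.6479, -0.0008, 0.2381]
tool_rot: [[-0.939, 0.343, -0.002], [0.343, 0.939, 0.0], [0.002, -0.0, -1.0]]
wrist_force: [0.3, -0.4, -0.8]
grip_width: 0.034
grip_force: 15.0
([264.0, 108.0], 4917, [578.4, 27.4], [84.9, 84.8], 37.4, [102.0, 84.0, 62.0], 0.1188)
([498.0, 157.0], 490, [684.6, 208.1], [15.2, 29.9], 0.9, [163.0, 153.0, 138.0], 0.1142)
([464.0, 213.0], 1698, [731.7, 174.0], [68.6, 78.1], 81.2, [222.0, 207.0, 184.0], 0.1305)
([431.0, 255.0], 243, [754.9, 129.6], [4.3, 22.8], 88.0, [155.0, 127.0, 117.0], 0.1165)
([470.0, 302.0], 240, [815.9, 152.5], [32.4, 8.0], 49.4, [206.5, 219.5, 184.5], 0.1173)
[ 6.47400034e-01 -3.86792592e-04  2.38503751e-01]
```

View pics/w4.png

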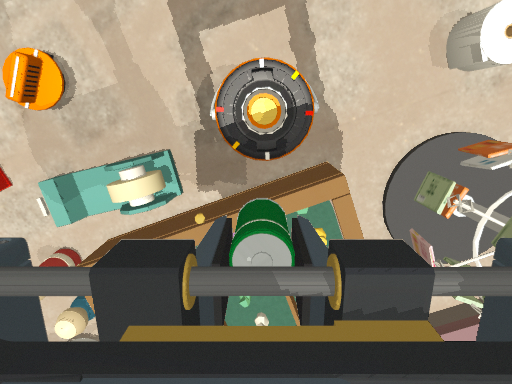

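Lantern at (264,108): white marks at (262,63)/(267,155), amber at (295,76)/(236,146), red at (308,113)/(219,110), bottom contact visible at (263,110). The tube is empty.

```bash
python3 - <<'E'
from h import *
z=np.load("pics/w4.npz");c=[z[k] for k in("im","d","K","D","C")]
W=cloud(c); im=c[0].astype(int); hsv=cv2.cvtColor(c[0],cv2.COLOR_RGB2HSV).astype(int)
x=W[...,2]; rim=(x>.114)&(x<.124)&(np.linalg.norm(W[...,:2]-[.578,.027],axis=-1)<.06)
w=W[rim]; (cx,cy),r=cv2.minEnclosingCircle((w[:,:2]*1000).astype(np.float32)); print("rim",cx,cy,r)
masks=dict(white=(hsv[...,1]<40)&(hsv[...,2]>200),amber=(abs(hsv[...,0]-25)<8)&(hsv[...,1]>170)&(hsv[...,2]>180),red=((hsv[...,0]<6)|(hsv[...,0]>174))&(hsv[...,1]>180)&(hsv[...,2]>150))
for n,m in masks.items():
    yy,xx=np.nonzero(m[45:175,200:330]);P=onplane(*c[2:],np.c_[xx+200,yy+45],.118)
    v=P[:,:2]-[cx/1000,cy/1000];rr=np.linalg.norm(v,axis=1);k=(rr>.032)&(rr<.0415);v=v[k]
    s=v@v[0]>0
    a,b=v[s].mean(0),v[~s].mean(0);print(n,len(v),(P[k][:,:2][s].mean(0)+P[k][:,:2][~s].mean(0))/2,np.degrees(np.arctan2(*(a-b)[::-1])))
E
```

```text
rim 578.2483520507812 27.26799201965332 39.92439270019531
white 68 [0.58005303 0.02189564] 171.74259406404136
amber 67 [0.57830341 0.02727707] 118.71728328344797
red 30 [nan nan] nan<stdin>:11: RuntimeWarning: Mean of empty slice.
  ret = um.true_divide(
```

```bash
python3 - <<'E'
from h import *
z=np.load("pics/w4.npz");c=[z[k] for k in("im","d","K","D","C")]
P=onplane(*c[2:],[[262,63],[267,155],[308,113],[219,110]],.118)[:,:2]-[.5782,.0273]
print(np.degrees(np.arctan2(P[:,1],P[:,0])),np.linalg.norm(P,axis=1))
W=cloud(c)[215:270,225:300].reshape(-1,3); w=W[(W[:,2]>.23)&(W[:,2]<.26)]
print(len(w),np.median(w[:,2]),cv2.minAreaRect((w[:,:2]*1000).astype(np.float32)),get_obs()["tool_pos"])
print(toolshift([.5782,.0273,.215]))
E
```

```text
[ 162.70339095  -16.12218536   67.01365064 -110.93092539] [0.03645242 0.03651324 0.03617347 0.03708756]
2891 0.24088120067357582 ((640.3634643554688, 2.571136474609375), (38.980979919433594, 21.68465805053711), 69.75479125976562) [ 6.47400034e-01 -3.86792592e-04  2.38503751e-01]
[0.0745 0.0023 0.0237]
```

```bash
python3 -m crank '[[[0.04,0.002,0.01,0,0,0,-0.6],[0.0745,0.002,0.024,0,0,0,-0.6],[0.0745,0.002,0.024,0,0,0,-0.6],[0.0745,0.002,0.024,0,0,0,-0.6],[0.0745,0.002,0.044,0,0,0,-0.6],[0.0745,0.002,0.054,0,0,0,-0.6],[0.0745,0.002,0.064,0,0,0,-0.6],[0.0745,0.002,0.064,0,0,0,-0.6]]]'; python3 -c "
from h import *
print(toolshift([.5782,.0273,.145]))"
```

```text
t: 9.5
tool_pos: [0.5786, 0.0268, 0.1744]
tool_rot: [[-0.939, 0.343, -0.002], [0.343, 0.939, 0.0], [0.002, -0.001, -1.0]]
wrist_force: [-0.6, -0.3, -1.2]
grip_width: 0.0334
grip_force: 15.0
[0.0005 0.0004 0.0294]
```

```bash
python3 -m crank '[[[0.0005,0.0004,0.008,0,0,0,-0.6],[0.0005,0.0004,0.016,0,0,0,-0.6],[0.0005,0.0004,0.022,0,0,0,-0.6],[0.0005,0.0004,0.028,0,0,0,-0.6],[0.0005,0.0004,0.028,0,0,0,-0.6]]]'; python3 -c "
from h import *
print(toolshift([.5782,.0273,.145]))"
```

```text
t: 10.0
tool_pos: [0.5783, 0.0273, 0.1467]
tool_rot: [[-0.939, 0.343, -0.001], [0.343, 0.939, 0.0], [0.001, -0.0, -1.0]]
wrist_force: [0.0, -0.2, -1.1]
grip_width: 0.0331
grip_force: 15.0
[ 0.0001 -0.0001  0.0017]
```

```bash
python3 -m crank '[[[0,0,0,0,0,0,0.1],[0,0,0,0,0,0,0.1],[0,0,0,0,0,0,0.1],[0,0,0,0,0,0,0.1],[0,0,-0.05,0,0,0,0.1],[-0.08,0,-0.09,0,0,0,0.1],[-0.08,0,-0.09,0,0,0,0.1],[-0.08,0,-0.09,0,0,0,0.1]]]'; python3 - <<'E'
from h import *
c=cam("wrist"); cv2.imwrite("pics/w5.png",c[0][20:220,150:400][...,::-1].repeat(2,0).repeat(2,1))
W=cloud(c); m=np.linalg.norm(W[...,:2]-[.5782,.0273],axis=-1)<.016; w=W[m]; print(np.nanpercentile(w[:,2],[5,50,95]),len(w))
cap=np.array([.462,-.196]); print(get_obs()["tool_pos"],get_obs()["q"],toolshift([*cap,.16]))
E
```

```text
t: 10.8
tool_pos: [0.6584, -0.0017, 0.2404]
tool_rot: [[-0.939, 0.344, 0.007], [0.344, 0.939, -0.001], [-0.007, 0.001, -1.0]]
wrist_force: [-0.5, -0.3, -0.5]
grip_width: 0.0502
grip_force: 0.0
[0.10509377 0.10647774 0.10813785] 1152
[ 0.65585026 -0.00090979  0.23862178] [-5.29041867e+00  3.06095152e+01  7.23260896e+01 -6.02168750e-03
  7.68899262e+01 -7.51999453e+01] [ 0.1153 -0.2499  0.0781]
```

View pics/w5.png

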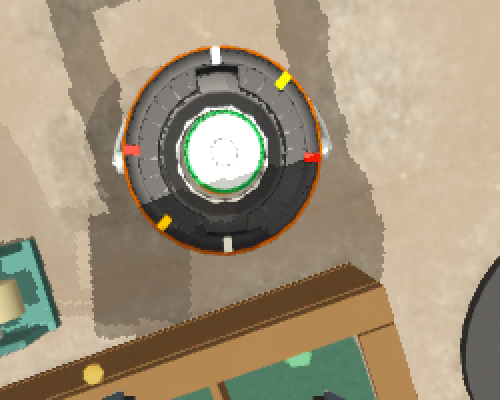

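Cell is seated in the tube with its top at about 106 mm and its nub visible in the middle; the notches lie at the white marks. Now the cap.

```bash
python3 -m crank '[[[0.115,-0.25,0.04,0,0,23,0.1],[0.115,-0.25,0.04,0,0,23,0.1],[0.115,-0.25,0.04,0,0,23,0.1],[0.115,-0.25,0.04,0,0,23,0.1],[0.115,-0.25,0.04,0,0,23,0.1],[0.115,-0.25,0.04,0,0,23,0.1],[0.115,-0.25,0.04,0,0,23,0.1],[0.115,-0.25,0.04,0,0,23,0.1],[0.115,-0.25,0.04,0,0,23,0.1],[0.115,-0.25,0.04,0,0,23,0.1]]]'; python3 - <<'E'
from h import *
c=cam("wrist"); cv2.imwrite("pics/w6.png",c[0][...,::-1])
for r in clusters(c,.046,.06,100): print(r)
for r in clusters(c,.015,.034,100): print(r)
o=get_obs();R=np.array(o["tool_rot"]);print(o["tool_pos"],np.degrees(np.arctan2(R[1,1],R[0,1])))
E
```

```text
t: 11.85
tool_pos: [0.4608, -0.1947, 0.1976]
tool_rot: [[-0.732, 0.681, 0.0], [0.681, 0.732, 0.0], [-0.0, 0.0, -1.0]]
wrist_force: [0.3, 1.1, 0.2]
grip_width: 0.0499
grip_force: 0.0
([496.0, 100.0], 352, [539.8, 14.5], [18.2, 33.7], 18.7, [143.0, 121.0, 99.0], 0.0538)
([494.0, 142.0], 428, [573.9, -4.3], [10.6, 50.4], 80.2, [129.0, 112.0, 77.0], 0.0525)
([262.0, 191.0], 785, [461.9, -195.4], [16.5, 48.2], 47.4, [173.0, 77.0, 0.0], 0.0508)
([401.0, 231.0], 541, [582.9, -120.2], [52.2, 23.0], 54.2, [98.0, 121.0, 86.0], 0.0534)
([486.0, 250.0], 482, [660.6, -65.8], [59.3, 3.7], 89.1, [78.0, 53.0, 29.0], 0.0516)
([500.0, 84.0], 142, [543.6, 39.6], [30.8, 5.7], 76.3, [161.5, 81.0, 7.5], 0.0262)
([474.0, 124.0], 1126, [563.6, 6.5], [31.2, 75.6], 58.0, [140.5, 61.0, 0.0], 0.0244)
([262.0, 184.0], 1999, [461.4, -194.4], [63.0, 61.2], 50.9, [200.0, 96.0, 0.0], 0.0268)
([480.0, 230.0], 938, [660.6, -52.5], [85.9, 3.4], 89.7, [78.0, 53.0, 29.0], 0.0244)
([376.0, 224.0], 522, [577.2, -134.8], [68.4, 4.8], 85.1, [41.0, 68.0, 59.0], 0.0244)
([166.0, 236.0], 252, [432.0, -310.5], [34.2, 2.1], 6.4, [127.0, 18.5, 12.0], 0.0241)
([53.0, 325.0], 567, [416.6, -496.5], [25.4, 51.0], 48.2, [186.0, 185.0, 176.0], 0.0175)
([231.0, 316.0], 154, [553.2, -330.4], [1.2, 43.1], 5.4, [125.0, 18.0, 13.0], 0.0243)
[ 0.46070422 -0.19478597  0.19754243] 47.03752098409707
```

View pics/w6.png

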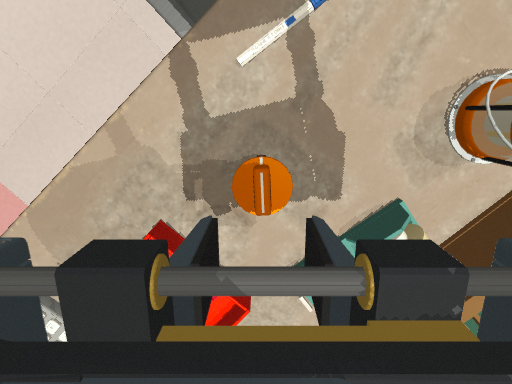

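The cap's bar is aligned between the jaws at (262,191). Grip it.

```bash
python3 -m crank '[[[-0.001,0,0.05,0,0,0,0.1],[-0.001,0,0.1,0,0,0,0.1],[-0.001,0,0.135,0,0,0,0.1],[-0.001,0,0.1465,0,0,0,0.1],[-0.001,0,0.1465,0,0,0,0.1],[-0.001,0,0.1465,0,0,0,-0.9],[-0.001,0,0.1465,0,0,0,-0.9],[-0.001,0,0.1465,0,0,0,-0.9],[-0.001,0,0.1465,0,0,0,-0.9],[-0.001,0,0.1465,0,0,0,-0.9],[-0.001,0,0.1465,0,0,0,-0.9],[-0.001,0,0.1465,0,0,0,-0.9]]]' 30
```

```text
t: 13.1
tool_pos: [0.4612, -0.1963, 0.0515]
tool_rot: [[-0.731, 0.683, 0.001], [0.683, 0.731, -0.0], [-0.001, 0.0, -1.0]]
wrist_force: [-0.7, 0.3, 9.5]
grip_width: 0.0155
grip_force: 30.0
```

```bash
python3 -m crank '[[[0,0,-0.05,0,0,0,-0.9],[0,0,-0.1,0,0,0,-0.9],[0,0,-0.14,0,0,0,-0.9],[0.067,0.243,-0.16,0,0,-26.5,-0.9],[0.067,0.243,-0.16,0,0,-26.5,-0.9],[0.067,0.243,-0.16,0,0,-26.5,-0.9],[0.067,0.243,-0.16,0,0,-26.5,-0.9],[0.067,0.243,-0.16,0,0,-26.5,-0.9],[0.067,0.243,-0.16,0,0,-26.5,-0.9],[0.067,0.243,-0.16,0,0,-26.5,-0.9],[0.067,0.243,-0.16,0,0,-26.5,-0.9],[0.067,0.243,-0.16,0,0,-26.5,-0.9]]]'; python3 - <<'E'
from h import *
c=cam("wrist"); np.savez("pics/w7.npz",im=c[0],d=c[1],K=c[2],D=c[3],C=c[4])
o=get_obs();R=np.array(o["tool_rot"]);print(o["tool_pos"],np.degrees(np.arctan2(R[1,1],R[0,1])),o["grip_width"])
print(toolshift([.5782,.0273,.17]))
z=o["tool_pos"][2]-.051
for r in clusters(c,z+.015,z+.034,100)+clusters(c,z+.045,z+.056,100): print(r)
cv2.imwrite("pics/w7.png",c[0][...,::-1])
E
```

```text
t: 14.3
tool_pos: [0.5772, 0.0259, 0.2109]
tool_rot: [[-0.958, 0.286, -0.001], [0.286, 0.958, -0.0], [0.001, -0.0, -1.0]]
wrist_force: [-0.2, -1.1, 0.6]
grip_width: 0.0158
grip_force: 30.0
[0.57728088 0.02594067 0.21100057] 73.36482794270977 0.015814342976980464
[-0.0005  0.0016  0.041 ]
([262.0, 211.0], 2348, [561.1, 30.9], [62.5, 29.9], 73.5, [183.0, 84.0, 0.0], 0.1862)
([261.0, 239.0], 1959, [568.0, 32.2], [31.7, 32.8], 9.2, [179.0, 81.0, 0.0], 0.2103)
```

View pics/w7.png

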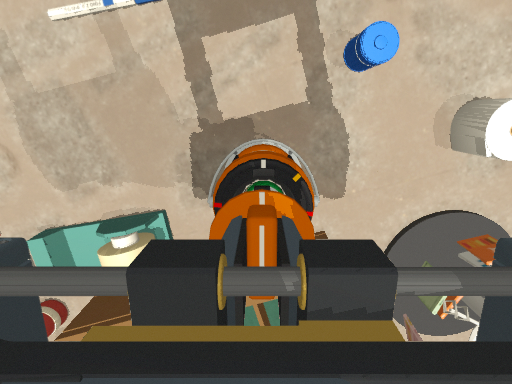

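The bar's white line (262,205) lines up with the white mark (263,163), and the cap is centred on the tool to within 1 mm. Lower it.

```bash
python3 -m crank '[[[-0.0005,0.0016,0.02,0,0,0,-0.9],[-0.0005,0.0016,0.035,0,0,0,-0.9],[-0.0005,0.0016,0.042,0,0,0,-0.9],[-0.0005,0.0016,0.047,0,0,0,-0.9],[-0.0005,0.0016,0.051,0,0,0,-0.9],[-0.0005,0.0016,0.051,0,0,0,-0.9]]]'; python3 -c "
from h import *
print(toolshift([.5782,.0273,.15]),get_obs()['wrist_force'],get_obs()['wrist_torque'])"
```

```text
t: 14.95
tool_pos: [0.5787, 0.0283, 0.16]
tool_rot: [[-0.959, 0.285, -0.0], [0.285, 0.959, -0.0], [0.0, -0.0, -1.0]]
wrist_force: [0.4, 0.2, 0.0]
grip_width: 0.016
grip_force: 30.0
[ 0.0002 -0.0011  0.01  ] [0.4410145  0.17735761 0.00984425] [-0.02133339 -0.00758475  0.02845471]
```

```bash
python3 -m crank '[[[0.0002,-0.001,0.003,0,0,0,-0.9],[0.0002,-0.001,0.006,0,0,0,-0.9],[0.0002,-0.001,0.008,0,0,0,-0.9],[0.0002,-0.001,0.01,0,0,0,-0.9],[0.0002,-0.001,0.01,0,0,0,-0.9],[0.0002,-0.001,0.01,0,0,0,-0.9]]]'; python3 -c "
from h import *
print(toolshift([.5782,.0273,.15]),get_obs()['wrist_torque'])"
```

```text
t: 15.55
tool_pos: [0.5786, 0.0277, 0.1504]
tool_rot: [[-0.959, 0.285, 0.001], [0.285, 0.959, 0.0], [-0.001, 0.0, -1.0]]
wrist_force: [-0.3, 0.2, 6.8]
grip_width: 0.0161
grip_force: 30.0
[ 0.0002 -0.0005  0.0004] [0.19329922 0.04534659 0.0454965 ]
```

Seated. Ease up 1 mm and turn clockwise, first 25°.

```bash
python3 -m crank '[[[0,0,-0.001,0,0,5,-0.9],[0,0,-0.001,0,0,10,-0.9],[0,0,-0.001,0,0,15,-0.9],[0,0,-0.001,0,0,20,-0.9],[0,0,-0.001,0,0,25,-0.9],[0,0,-0.001,0,0,25,-0.9]]]'; python3 -c "
from h import *
print(toolshift([.5782,.0273,.151]),get_obs()['wrist_torque'])"
```

```text
t: 16.15
tool_pos: [0.5783, 0.0274, 0.1512]
tool_rot: [[-0.747, 0.664, 0.0], [0.664, 0.747, -0.0], [-0.0, -0.0, -1.0]]
wrist_force: [-0.5, -1.2, 3.4]
grip_width: 0.0159
grip_force: 30.0
[-0.     -0.0002  0.0002] [-0.43706142  0.15556841  0.0166857 ]
```

```bash
python3 -m crank '[[[0,0,0,0,0,5,-0.9],[0,0,0,0,0,10,-0.9],[0,0,0,0,0,15,-0.9],[0,0,0,0,0,20,-0.9],[0,0,0,0,0,20,-0.9],[0,0,0,0,0,20,-0.9],[0,0,0,0,0,20,-0.9]]]'; python3 - <<'E'
from h import *
c=cam("wrist"); o=get_obs();R=np.array(o["tool_rot"]);print(o["tool_pos"],np.degrees(np.arctan2(R[1,1],R[0,1])),o["wrist_torque"])
a=c[0][100:330,150:370]
t=cam("top")[0][140:215,170:260]
a=cv2.resize(a,(440,460));t=cv2.resize(t,None,fx=4,fy=4)
v=np.zeros((460,800,3),np.uint8);v[:,:440]=a;v[:300,440:800]=t
cv2.imwrite("pics/w8.png",v[...,::-1])
E
```

```text
t: 16.85
tool_pos: [0.5783, 0.0275, 0.1511]
tool_rot: [[-0.479, 0.878, 0.0], [0.878, 0.479, -0.0], [-0.0, -0.0, -1.0]]
wrist_force: [0.4, -2.3, 3.7]
grip_width: 0.016
grip_force: 30.0
[0.57830288 0.02753912 0.15109277] 28.59321503242806 [-4.85047586e-01  8.15695123e-02  1.92005505e-04]
```

View pics/w8.png

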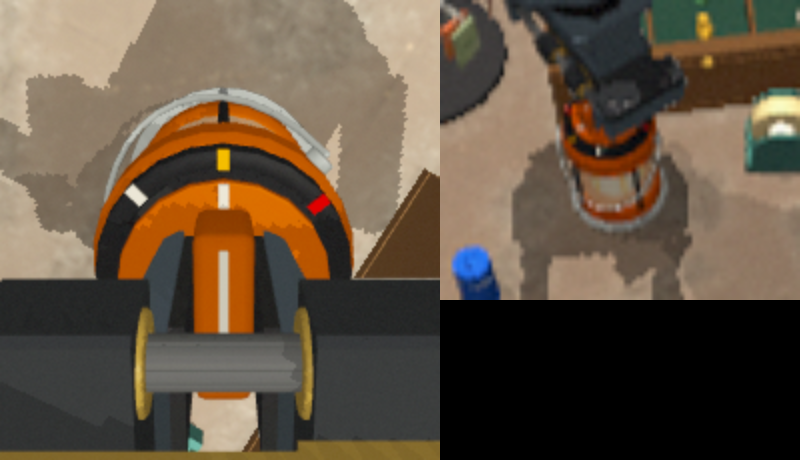

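The bar's white line (223,195) points straight at the amber mark (223,160). The cap is about 100 mm up, and the spring pushes with 3.7 N. Handing in.

```bash
python3 -c "
from station import *
print(close_job())"
```

```text
the job is handed in; nothing more can be done
None
```

The job is handed in, but `close_job()` gave no verdict. The worn red cell stands in the tub, the fresh green cell is in the lantern's tube nub up, and the cap is still gripped with its bar at the amber test marks, well short of the lock.

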